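# Oil the chisel and put it away in the short-opening drawer

### The job

The chisel lies on the drip plate under the spout of the oil pump: press the pump head all the way down and let it come back up. Then put the chisel away in the green-fronted drawer of the low grey cabinet, which opens only part way: work it in blade first, under the cabinet top, until it lies flat and wholly inside with its handle at the drawer's front, let go of it while the drawer is still open, and push the drawer fully shut. Leave the other things on the table where they are.

Things in the scene. Friction and masses are not known exactly. Their poses are not given: they have to be found in the camera images.
- chisel: Loose chisel, 210 mm long, about 0.14 kg: wooden handle (27 x 27 mm, 110 mm long) and flat steel blade (22 mm wide, 8 mm thick, 100 mm long, its underside 10 mm above the handle's underside). Origin midway along its length, on the underside of the handle. Its own -y axis points along the blade to the tip (tip at y = -105 mm), the handle runs from y = -5 to y = +105 mm; z is up as it lies. It starts on the drip plate, blade towards the pump bottle.
- chisel_tip (a point): Middle of the chisel's blade edge (chisel y = -105 mm, z = 14 mm).
- chisel_end (a point): Middle of the handle's butt end (chisel y = +105 mm, z = 13.5 mm).
- oil_station: Fixed flat aluminium drip plate, 290 (x) x 90 (y) x 6 mm thick, no rim, origin at the centre of its underside on the table; its +x axis points away from the robot. A fixed white pump bottle, 52 mm across (60 mm foot), stands on it centred at plate x = +115 mm.
- pump_top (a point): Centre of the top face of the bottle's black pump head (a disc 28 mm across), 140 mm above the table when up; moves down with the head. A spout reaches 60 mm from it towards the robot (plate -x), its lowest point 121 mm above the table.
- pump (a joint): Travel of the pump head: 0 = up, 0.010 m = fully down. Sprung: about 2 N starts it and about 8 N holds it fully down; it springs back by itself.
- tool_cabinet: Fixed grey sheet-steel cabinet, 158 mm wide (y), 68 mm high, from x = -114 mm (open front, facing the robot) to x = +126 mm; origin on the table. Its top plate is 6 mm thick, underside at 62 mm height, which is 50 mm above the drawer's floor.
- drawer_floor (a point): Centre of the drawer's inner floor (12 mm above the table), moves with the drawer; x points into the cabinet, y to the left, z up. Inside, the drawer measures 228 mm in x (inner faces at +-114 mm) and 130 mm in y; side and back walls 36 mm high above this floor. The green front panel is 6 mm thick (x = -120 to -114 mm), 156 mm wide, its top 46 mm above this floor; a pull lip 90 mm wide juts 19 mm out in front of the panel (to x = -133 mm), 41 to 46 mm above this floor.
- drawer (a joint): Drawer opening in m: 0 = shut, 0.13 = pulled out to its stop (it cannot open further); starts between 0.115 and 0.13. This is also the gap between the panel's inner face and the cabinet's front edge. It slides with about 2.5 N of friction and stays where it is left; a tool pushed against its back wall will push it shut.
- steel_square: Bystander: steel try square, 138 x 100 x 12 mm; origin at the centre of its underside. Leave alone.
- stone_cap: Bystander: round white stone cap, 69 mm across, 59 mm tall; origin at the centre of its underside. Leave alone.

How it is judged:
By the outcome, as a careful person would: the job done as asked, in the order asked, and still so for the second after the job is handed in, with the robot touching nothing.
It also fails if it takes over 67 s, if anything falls off the work surface, if the arm or the gripper's body presses on something with over 40 N, if the wrist force passes 120 N, or if a joint passes its speed limit or range.

### The arm

A 6-joint arm with a two-finger parallel gripper is mounted at the origin on a cart in front of the work surface, level with it; the furniture and walls round the work are solid. World frame = base frame: x ahead of the robot, y to its left, z up, the work surface at z = 0. Lengths are in m, angles in rad, forces in N, time in s.
With the tool pointing down it reaches from about 0.3 to 0.875 m from the base axis. Payload 6.4 kg.
Tool frame: the origin (TCP) lies at the very end of the fingers, on their centre line; the grasp point (between the pads) lies 19 mm behind it (ctrl.hold_point_z is the distance from the TCP to the grasp point, in m); y points along the fingers, x is the direction in which the jaws open and shut, and the axes are right-handed (so a half turn about y gives the same grasp; the last joint's range is limited). The gripper opens to 85 mm and grips with 20 to 120 N. Pads are 22 mm wide; open, the fingers measure 114 mm over their backs; the gripper's body (76 mm by 85 mm) begins 54 mm behind the grasp point. The pads swing forward as they close: fully open they stand 13 mm farther back than shut.
Start: joints at [-1.391, 0.181, 1.607, -0, 1.354, -0.206], TCP at [0.216, -0.533, 0.231] pointing down, gripper open.
Joint ranges: [-2.99, 2.99], [-0.89, 2.07], [0.3, 2.58], [-1.14, 4.28], [0, 2.63], [-3.12, 3.12]. Speed limits (rad/s): [2.57, 2.57, 3.01, 3.14, 3.14, 3.14].

### API

Orientations are given as a unit quaternion [w, x, y, z].
In Python, from bench import ctrl, imaging gives the robot as it stands.
- The arm moves only by the shell command python3 -m jog 'ROWS'. ROWS is JSON, a list of rows, each a list of 3 entries, a list of its own where there are three numbers: the shift along the tool's x, y, z in cm, then the turn, a rotation vector about the tool's x, y, z in rad, then the finger opening in cm, from 0 to 8.54. A call has 1 to 12 rows; each row shifts and turns the pose as measured when the row begins, along the tool's axes as they then stand; what a row does not reach is not made up. A row lasts 1/12 s, in which the tool goes at most 41.7 mm and 7.16 degrees, less where a joint would pass 70% of its speed; a pose out of reach is approached as far as the arm can. A call is refused whole if a number of a shift passes 4.17 or a number of a turn 0.125, either way. A call with a gripper value outside its range is refused whole. The fingers move at their own pace and stop on an object; the grip force is fixed at half the most. Time passes only in rows, so rows that do not move let the fingers close. It gives the time, the measured TCP pose, the force and the opening at its end, in the units of the state.
- ctrl.get_obs(): the state, without advancing time (a new reading comes with each control period).
- imaging.camera(name): name is "scene" or "top"; returns a dict with "frame" (400x640x3 uint8, red, green, blue), "depth" (400x640 float32, m along the optical axis (not along the pixel's ray), 0 where there is no reading), "K" (3x3 intrinsics, pixels), "R" (3x3) and "t" (3): a world point X has camera coordinates R X + t. Camera axes: x right, y down, z forward; pixel columns grow to the right and rows downward; lengths in m; the calibration is good to about 2 mm. A picture is of the moment at which its call begins.
- ctrl.hand_in(): hands the job in, once; it reports no verdict.
The state is a dict: "time_s": time; "q": joint angles; "dq": joint speeds; "joint_efforts": joint torques, N m; "eef_pos": TCP position; "eef_rot": TCP orientation; "wrist_force": force on the tool from outside, world axes, zero at the start; "torque": the same for the moment, N m; "opening": opening from 0.0 (shut) to 1.0 (fully open).
Only numpy, scipy, OpenCV 4.12 (cv2) and the standard library are available. Lean on these libraries where they do the work, as an engineer would, in place of code of your own. Each camera call takes 0.05 s, during which the arm holds its last target. There are 200 camera calls.

## Working session

There is one attempt and no reset: what is moved stays moved. The work goes in short steps, Python scripts to look and compute and a shell command to move; the robot and the scene stay as the last step left them, time stands still between calls to the robot, and variables do not carry over. Pictures are saved under pics/ and viewed, about 8 in all and at most 12, crops included, and the job is handed in when it is done.

```bash
ls; mkdir -p pics; python3 - <<'E'
from bench import ctrl, imaging
import cv2,numpy as np
o=ctrl.get_obs()
for k,v in o.items(): print(k,np.round(v,4))
print(ctrl.hold_point_z)
for n in("scene","top"):
    c=imaging.camera(n); np.savez(f"pics/{n}0.npz",**c)
    cv2.imwrite(f"pics/{n}0.png",c["frame"][:,:,::-1]); print(n,c["K"].round(1).tolist(),c["R"].round(3).tolist(),c["t"].round(3))
E
```

```text
pics
time_s 0.0
q [-1.3913  0.1815  1.608  -0.      1.3538 -0.2063]
dq [-0.0001 -0.0009  0.0009 -0.0011  0.0004  0.0012]
joint_efforts [-1.50000e-03 -4.44874e+01 -3.51335e+01 -6.00000e-04  8.90000e-03
 -0.00000e+00]
eef_pos [ 0.2163 -0.5321  0.2304]
eef_rot [ 0.587  -0.5861  0.3953 -0.3944]
wrist_force [-0.2723  0.1764  0.3372]
torque [ 0.0628  0.0315 -0.0557]
opening 1.0003
0.0187
scene [[390.6, 0.0, 310.0], [0.0, 390.6, 206.3], [0.0, 0.0, 1.0]] [[0.696, -0.718, 0.001], [-0.296, -0.288, -0.911], [0.654, 0.633, -0.413]] [-0.521  0.228  0.683]
top [[369.5, 0.0, 320.4], [0.0, 369.5, 195.3], [0.0, 0.0, 1.0]] [[-0.015, -1.0, 0.021], [-0.985, 0.012, -0.172], [0.172, -0.023, -0.985]] [-0.122  0.604  0.887]
```

View pics/scene0.png

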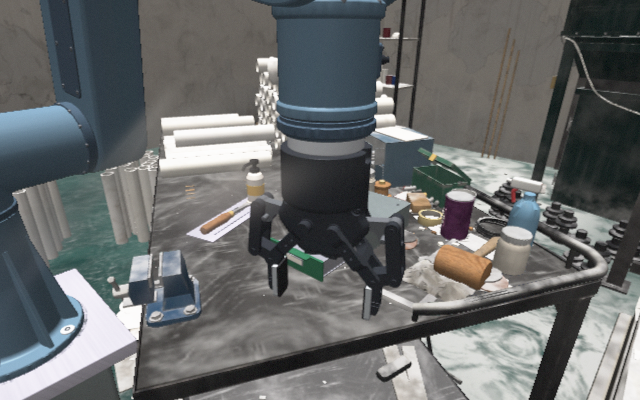

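View pics/top0.png

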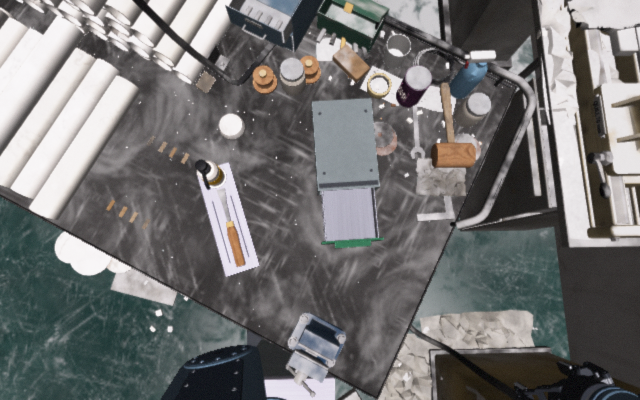

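```bash
cat > h.py <<'E'
import numpy as np, cv2
from scipy.spatial.transform import Rotation as Rn
def load(n): return dict(np.load(f"pics/{n}.npz"))
def proj(c,X):
    p=c["K"]@(c["R"]@np.asarray(X,float)+c["t"]); return p[:2]/p[2]
def ray(c,uv):
    d=c["R"].T@np.linalg.inv(c["K"])@np.array([uv[0],uv[1],1.]); return -c["R"].T@c["t"],d
def plane(c,uv,z):
    o,d=ray(c,uv); return o+d*(z-o[2])/d[2]
def dep(c,uv):
    o,d=ray(c,uv); return o+d*c["depth"][int(round(uv[1])),int(round(uv[0]))]
def tri(c1,p1,c2,p2):
    (o1,d1),(o2,d2)=ray(c1,p1),ray(c2,p2)
    s=np.linalg.lstsq(np.c_[d1,-d2],o2-o1,rcond=None)[0]
    a,b=o1+s[0]*d1,o2+s[1]*d2; return (a+b)/2,np.linalg.norm(a-b)
def cloud(c):
    h,w=c["depth"].shape; u,v=np.meshgrid(np.arange(w),np.arange(h))
    P=np.stack([(u-c["K"][0,2])/c["K"][0,0],(v-c["K"][1,2])/c["K"][1,1],np.ones_like(u)],-1)*c["depth"][...,None]
    return (P-c["t"])@c["R"]
def tool():
    from bench import ctrl
    o=ctrl.get_obs(); q=o["eef_rot"]; return o,np.array(o["eef_pos"]),Rn.from_quat([q[1],q[2],q[3],q[0]]).as_matrix()
E
python3 - <<'E'
from h import *
from bench import ctrl
np.set_printoptions(precision=4,suppress=True)
print(tool()[2])
t,s=load("top0"),load("scene0")
hsv=cv2.cvtColor(t["frame"],cv2.COLOR_RGB2HSV); P=cloud(t)
def blob(m,box,c):
    u0,v0,u1,v1=box; k=np.zeros_like(m); k[v0:v1,u0:u1]=m[v0:v1,u0:u1]
    n,l,st,ce=cv2.connectedComponentsWithStats(k); i=1+np.argmax(st[1:,4]); return l==i
def rep(name,m,c,P):
    v,u=np.nonzero(m); r=cv2.minAreaRect(np.c_[u,v].astype(np.float32)); b=cv2.boxPoints(r)
    z=np.percentile(P[m][:,2],[10,50,90]); print(name,m.sum(),"z",z,"med",np.median(P[m],0)); return b
wood=cv2.inRange(hsv,(5,110,60),(22,255,255))
m=blob(wood,(205,200,265,280),t); b=rep("handle",m,t,P); print(b); print(np.array([plane(t,p,.03) for p in b]))
v,u=np.nonzero(m); X=P[m]; 
c,(vx)=X[:,:2].mean(0),np.linalg.svd(X[:,:2]-X[:,:2].mean(0),full_matrices=False)[2]; print("pca",c,vx[0],(X[:,:2]-c)@vx[0].min() if 0 else np.ptp((X[:,:2]-c)@vx[0]))
gr=cv2.inRange(hsv,(50,100,30),(90,255,200)); m=blob(gr,(310,225,395,260),t); b=rep("green",m,t,P); print(b)
for uv in [(325,244),(350,243),(375,242),(345,215),(350,205),(314,101),(368,100),(318,184),(378,184),(345,145),(205,166),(231,126),(212,180),(240,262),(228,215)]:
    print(uv,dep(t,uv))
hs=cv2.cvtColor(s["frame"],cv2.COLOR_RGB2HSV); Ps=cloud(s)
w=cv2.inRange(hs,(5,110,60),(22,255,255)); m=blob(w,(195,205,240,240),s); b=rep("handle scene",m,s,Ps); print(b)
for n,c,box in(("t",t,(180,150,400,290)),("s",s,(190,150,340,290))):
    u0,v0,u1,v1=box; cv2.imwrite(f"pics/crop{n}.png",cv2.resize(c["frame"][v0:v1,u0:u1,::-1],None,fx=3.6,fy=3.6,interpolation=cv2.INTER_CUBIC))
E
```

```text
[[ 0.3763 -0.0003  0.9265]
 [-0.9265  0.0016  0.3763]
 [-0.0016 -1.      0.0003]]
handle 326 z [0.0268 0.03   0.0328] med [0.4805 0.0874 0.03  ]
[[225.     225.    ]
 [233.1887 222.6604]
 [244.8113 263.3396]
 [236.6227 265.6793]]
[[0.5317 0.1145 0.03  ]
 [0.5375 0.0938 0.03  ]
 [0.4343 0.0621 0.03  ]
 [0.4288 0.0825 0.03  ]]
pca [0.4801 0.0869] [-0.9408 -0.339 ] 0.16103922525955688
green 286 z [0.0559 0.0579 0.0601] med [ 0.482  -0.2071  0.0579]
[[321.9053 241.6272]
 [382.9598 237.4166]
 [383.4189 244.0746]
 [322.3645 248.2852]]
(325, 244) [ 0.4801 -0.1412  0.0199]
(350, 243) [ 0.4801 -0.202   0.0579]
(375, 242) [ 0.4842 -0.2737  0.0027]
(345, 215) [ 0.5555 -0.1955  0.0132]
(350, 205) [ 0.5821 -0.2096  0.0123]
(314, 101) [ 0.851  -0.1172  0.0673]
(368, 100) [ 0.8521 -0.2592  0.0693]
(318, 184) [ 0.6285 -0.1245  0.0674]
(378, 184) [ 0.6268 -0.2763  0.0679]
(345, 145) [ 0.7305 -0.1956  0.0665]
(205, 166) [0.6592 0.1389 0.14  ]
(231, 126) [0.7881 0.1004 0.0557]
(212, 180) [0.6393 0.1385 0.0785]
(240, 262) [0.4378 0.0741 0.0308]
(228, 215) [0.5581 0.109  0.024 ]
handle scene 8 z [0.025  0.0264 0.0285] med [0.4958 0.0843 0.0264]
[[219.     220.    ]
 [224.6098 215.5122]
 [225.2927 216.3659]
 [219.6829 220.8537]]
```

View pics/cropt.png

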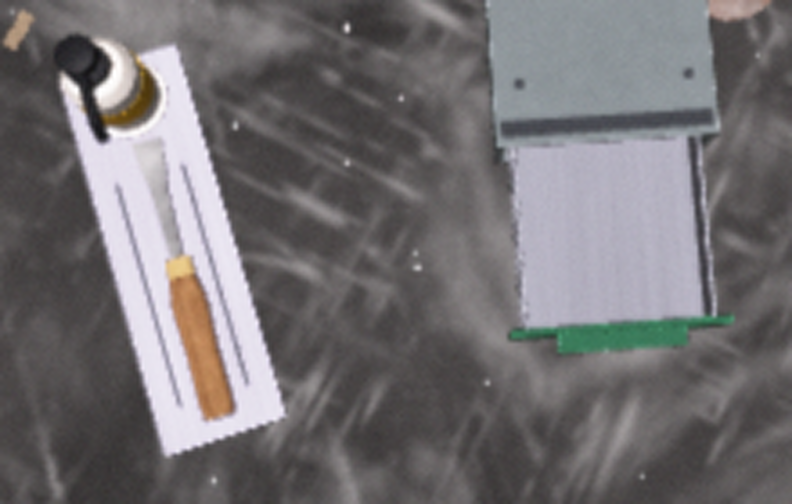

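Crop of the top view: the pump head is at crop (78,55), with its spout pointing down to (101,137). The chisel tip is at (149,143) and its butt at (218,417). The drawer's green front is at rows 318–352. I'll fit these now.

```bash
cat > fit.py <<'E'
from h import *
np.set_printoptions(precision=4,suppress=True)
def largest(m):
    n,l,st,_=cv2.connectedComponentsWithStats(m.astype(np.uint8)); return l==1+np.argmax(st[1:,4])
def rect(m,c,z):
    v,u=np.nonzero(m); cn,_=cv2.findContours(m.astype(np.uint8),cv2.RETR_EXTERNAL,cv2.CHAIN_APPROX_NONE)
    k=max(cn,key=len)[:,0].astype(float); X=np.array([plane(c,p,z)[:2] for p in k])
    (cx,cy),(w,h),a=cv2.minAreaRect(X.astype(np.float32)); b=cv2.boxPoints(((cx,cy),(w,h),a)); return np.array([cx,cy]),(w,h),b
def longdir(b):
    e=[b[1]-b[0],b[2]-b[1]]; d=max(e,key=np.linalg.norm); d=d/np.linalg.norm(d); return d*np.sign(d[0])
E
python3 - <<'E'
from fit import *
t=load("top0"); P=cloud(t); hsv=cv2.cvtColor(t["frame"],cv2.COLOR_RGB2HSV)
U,V=np.meshgrid(np.arange(640),np.arange(400))
box=lambda a,b,c,d:(U>a)&(U<c)&(V>b)&(V<d)
# cabinet top
m=largest((abs(P[...,2]-.068)<.006)&box(300,90,390,192)); c,s,b=rect(m,t,np.median(P[m][:,2])); d=longdir(b)
print("cab",c,s,"z",np.median(P[m][:,2]),"yaw",np.degrees(np.arctan2(d[1],d[0]))); print(b)
# green
m=largest((cv2.inRange(hsv,(50,100,30),(90,255,200))>0)&box(310,225,395,260)); c,s,b=rect(m,t,.058); print("green",c,s); print(b)
# plate
m=largest((hsv[...,1]<45)&(hsv[...,2]>150)&box(190,155,265,280)&(abs(P[...,2]-.006)<.008)); c,s,b=rect(m,t,.006); d=longdir(b); print("plate",c,s,d,np.degrees(np.arctan2(d[1],d[0])),np.median(P[m][:,2])); print(b)
# pump head
m=largest((P[...,2]>.134)&(P[...,2]<.146)&(hsv[...,2]<70)&box(190,155,230,190)); X=P[m]; print("pump",m.sum(),X.mean(0),np.median(X,0)); print(np.unique(np.c_[U[m],V[m]],axis=0).mean(0))
m2=(P[...,2]>.11)&box(190,150,235,200); c,s,b=rect(largest(m2),t,.135); print("head+spout",c,s,b)
# chisel
m=largest((P[...,2]>.016)&(P[...,2]<.045)&box(205,185,265,275)&(hsv[...,2]>60)); X=P[m]; print("chis z",np.percentile(X[:,2],[5,50,95]))
m=largest((cv2.inRange(hsv,(5,90,60),(28,255,255))>0)&box(215,215,260,275)); c,s,b=rect(m,t,.030); d=longdir(b); print("handle",c,s,d,np.degrees(np.arctan2(d[1],d[0])));print(b)
tip=plane(t,(221.4,189.7),.024)[:2]; end=plane(t,(240.5,265.8),.03)[:2]; e=tip-end; print("tip",tip,"end",end,np.linalg.norm(e),np.degrees(np.arctan2(e[1],e[0])))
m=largest((abs(P[...,2]-.012)<.006)&(hsv[...,1]<45)&(hsv[...,2]>120)&box(318,186,382,240)); c,s,b=rect(m,t,.012); print("floor",c,s,np.median(P[m][:,2])); print(b)
E
```

```text
cab [ 0.7349 -0.195 ] (0.23996655642986298, 0.15775758028030396) z 0.06841547916588621 yaw 2.9838393
[[ 0.6109 -0.1225]
 [ 0.6191 -0.28  ]
 [ 0.8588 -0.2675]
 [ 0.8506 -0.11  ]]
green [ 0.4804 -0.209 ] (0.016419237479567528, 0.1526411771774292)
[[ 0.4681 -0.1332]
 [ 0.4763 -0.2856]
 [ 0.4927 -0.2847]
 [ 0.4845 -0.1323]]
plate [0.5537 0.1159] (0.2936522662639618, 0.09056414663791656) [0.9545 0.2983] 17.354256 0.006013041571010995
[[0.4001 0.1153]
 [0.4271 0.0289]
 [0.7074 0.1165]
 [0.6804 0.2029]]
pump 148 [0.653  0.1465 0.1393] [0.6572 0.1458 0.1394]
[201.7297 168.7162]
head+spout [0.6438 0.1372] (0.07441166788339615, 0.03147211670875549) [[0.6036 0.1326]
 [0.6191 0.1052]
 [0.6839 0.1419]
 [0.6684 0.1692]]
chis z [0.0188 0.0272 0.0328]
handle [0.4855 0.0885] (0.11382768303155899, 0.023114662617444992) [0.9563 0.2924] 16.998785
[[0.4277 0.0829]
 [0.4344 0.0608]
 [0.5433 0.0941]
 [0.5365 0.1162]]
tip [0.6251 0.128 ] end [0.4284 0.0728] 0.20425245070041592 15.677260788518664
floor [ 0.5589 -0.2055] (0.1334533989429474, 0.1289585828781128) 0.012047000264289927
[[ 0.4888 -0.1447]
 [ 0.4957 -0.2735]
 [ 0.6289 -0.2663]
 [ 0.622  -0.1376]]
```

View pics/crops.png

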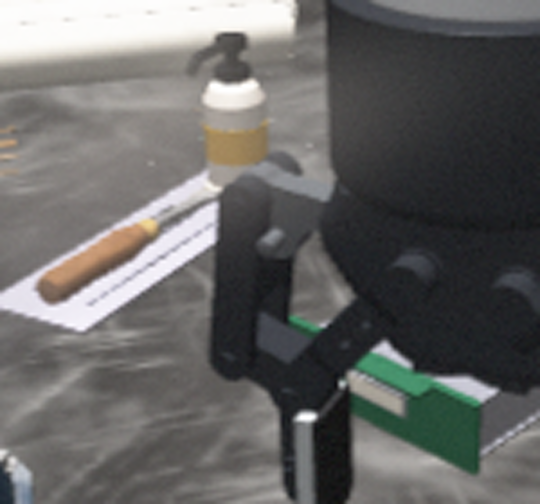

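Scene crop: pump head top at crop (231,38), spout to its left, and the butt end at (50,290). Next I'll triangulate the pump head and start moving there with the fingers shut.

```bash
cat > go.py <<'E'
import sys
from h import *
# usage: go.py x y z yaw_deg pitch_deg(tip down +) : prints tool-frame shift cm and rotvec
np.set_printoptions(precision=3,suppress=True)
def Rt(yaw,pit):
    y,p=np.radians([yaw,pit]); c,s=np.cos(y),np.sin(y)
    B=np.array([[s,0,c],[-c,0,s],[0,-1,0]],float)   # x right, y down, z ahead
    return B@Rn.from_rotvec([-p,0,0]).as_matrix()
o,p,R=tool()
print("t",round(o["time_s"],2),"tcp",p,"yaw",np.degrees(np.arctan2(R[1,2],R[0,2])),"pitch",np.degrees(np.arcsin(-R[2,2])),"F",np.array(o["wrist_force"]),"op",o["opening"],"q",np.array(o["q"]))
if len(sys.argv)>5:
    a=[float(v) for v in sys.argv[1:6]]; print("shift cm",R.T@(np.array(a[:3])-p)*100,"turn",Rn.from_matrix(R.T@Rt(*a[3:])).as_rotvec())
E
python3 - <<'E'
from fit import *
t,s=load("top0"),load("scene0")
print(tri(t,(201.9,165.6),s,(254.2,160.6)),plane(t,(201.9,165.6),.14),plane(s,(254.2,160.6),.14))
print("butt",tri(t,(240.5,264.8),s,(190+50/3.6,150+285/3.6)), proj(t,[.6635,.1502,.14]), proj(s,[.6635,.1502,.14]))
E
python3 -m jog '[[[-1.93,0,2.8],[0,0,0],0],[[-1.93,0,2.8],[0,0,0],0],[[-1.93,0,2.8],[0,0,0],0],[[-1.93,0,2.8],[0,0,0],0],[[-1.93,0,2.8],[0,0,0],0],[[-1.93,0,2.8],[0,0,0],0],[[-1.93,0,2.8],[0,0,0],0],[[-1.93,0,2.8],[0,0,0],0],[[-1.93,0,2.8],[0,0,0],0],[[-1.93,0,2.8],[0,0,0],0],[[-1.93,0,2.8],[0,0,0],0],[[-1.93,0,2.8],[0,0,0],0]]'
python3 go.py 0.6635 0.1502 0.17 17 0
```

```text
(array([0.6619, 0.1467, 0.1364]), np.float64(0.0019092756727651463)) [0.6602 0.1462 0.14  ] [0.6559 0.1372 0.14  ]
butt (array([0.4317, 0.0738, 0.0218]), np.float64(0.0021798191457766095)) [200.205 164.253] [253.4736 159.0959]
time_s: 1.1
eef_pos: [0.4442, -0.18, 0.226]
eef_rot: [0.585, -0.583, 0.401, -0.396]
wrist_force: [0.8, -0.4, 0.1]
opening: 0.001
t 1.1 tcp [ 0.444 -0.18   0.226] yaw 21.353627051526 pitch 0.11189291488930916 F [ 0.842 -0.411  0.144] op 0.0008502667572596058 q [-0.635 -0.028  1.841  0.003  1.336  0.562]
shift cm [-22.718   5.713  32.46 ] turn [ 0.002  0.076 -0.008]
```

```bash
python3 -m jog '[[[-1.87,0.2,2.7],[0,0,0],0],[[-1.87,0.2,2.7],[0,0,0],0],[[-1.87,0.2,2.7],[0,0,0],0],[[-1.87,0.2,2.7],[0,0.01,0],0],[[-1.87,0.2,2.7],[0,0.02,0],0],[[-1.87,0.2,2.7],[0,0.02,0],0],[[-1.87,0.2,2.7],[0,0.02,0],0],[[-1.87,0.2,2.7],[0,0.01,0],0],[[-1.87,0.2,2.7],[0,0,0],0],[[-1.87,0.2,2.7],[0,0,0],0],[[-1.87,0.2,2.7],[0,0,0],0],[[-0.9,0.2,1.4],[0,0,0],0]]'
python3 go.py 0.662 0.148 0.155 17 0
```

```text
time_s: 2.1
eef_pos: [0.6733, 0.1476, 0.1967]
eef_rot: [-0.568, 0.568, -0.426, 0.417]
wrist_force: [-0.5, 0.3, -0.2]
opening: -0.002
t 2.1 tcp [0.673 0.148 0.197] yaw 16.7940509200914 pitch 0.4775250149602102 F [-0.514  0.295 -0.158] op -0.001891213941310074 q [0.04  0.464 1.314 0.008 1.374 1.316]
shift cm [-0.317  4.185 -1.04 ] turn [ 0.008 -0.004 -0.011]
```

```bash
python3 -m jog '[[[-0.3,1,-1],[0.008,0,-0.01],0],[[0,1,0],[0,0,0],0],[[0,1,0],[0,0,0],0],[[0,0.8,0],[0,0,0],0],[[0,0,0],[0,0,0],0]]'
python3 go.py 0.662 0.148 0.13 17 0
```

```text
time_s: 2.52
eef_pos: [0.6629, 0.1517, 0.152]
eef_rot: [-0.568, 0.569, -0.422, 0.419]
wrist_force: [-1.0, 0.4, 0.6]
opening: -0.002
t 2.52 tcp [0.663 0.152 0.152] yaw 17.050952269860783 pitch 0.2604062389978633 F [-0.959  0.398  0.578] op -0.0024440286631430904 q [0.05  0.483 1.381 0.001 1.283 1.323]
shift cm [ 0.334  2.201 -0.185] turn [ 0.005  0.001 -0.003]
```

```bash
python3 -m jog '[[[0.3,0.5,-0.1],[0,0,0],0],[[0,0.4,0],[0,0,0],0],[[0,0.3,0],[0,0,0],0],[[0,0.3,0],[0,0,0],0],[[0,0.2,0],[0,0,0],0]]'
python3 go.py 0.662 0.148 0.13 17 0; python3 - <<'E'
from h import *
from bench import imaging
o=[]
for n,u,v in(("scene",254,165),("top",204,170)):
    c=imaging.camera(n); np.savez(f"pics/{n}1.npz",**c); o.append(cv2.resize(c["frame"][v-40:v+40,u-40:u+40,::-1],(400,400),interpolation=cv2.INTER_CUBIC))
cv2.imwrite("pics/p1.png",np.hstack(o))
E
```

```text
time_s: 2.93
eef_pos: [0.6636, 0.1458, 0.1352]
eef_rot: [-0.568, 0.568, -0.423, 0.42]
wrist_force: [-2.7, 1.5, 4.5]
opening: 0.002
t 2.93 tcp [0.664 0.146 0.135] yaw 16.82339557326138 pitch 0.18748762038198802 F [-2.748  1.541  4.541] op 0.0016250581588812573 q [0.041 0.498 1.395 0.003 1.252 1.317]
shift cm [-0.25   0.526 -0.085] turn [ 0.003 -0.003 -0.003]
```

View pics/p1.png

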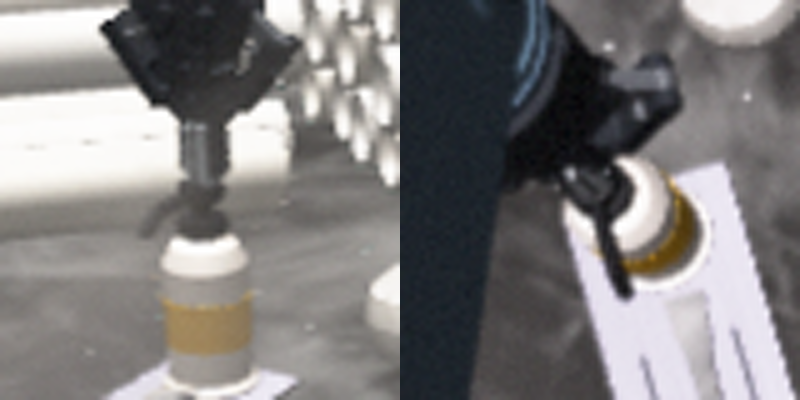

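The closed fingers sit centred on the pump head, at (205,185) in the left half of the picture. The 4.5 N reading at z = 0.135 fits about half the stroke. Pressing on to the stop.

```bash
python3 -m jog '[[[-0.1,0.3,0],[0,0,0],0],[[0,0.3,0],[0,0,0],0]]'; python3 -m jog '[[[0,0.3,0],[0,0,0],0]]'; python3 -m jog '[[[0,0.3,0],[0,0,0],0]]';python3 -m jog '[[[0,0.3,0],[0,0,0],0]]'
```

```text
time_s: 3.2
eef_pos: [0.664, 0.1462, 0.1317]
eef_rot: [-0.568, 0.568, -0.422, 0.421]
wrist_force: [-5.8, 1.2, 6.8]
opening: -0.001
time_s: 3.28
eef_pos: [0.664, 0.1462, 0.1298]
eef_rot: [-0.568, 0.568, -0.422, 0.421]
wrist_force: [-7.1, -0.1, 20.8]
opening: 0.002
time_s: 3.37
eef_pos: [0.6641, 0.1463, 0.1298]
eef_rot: [-0.568, 0.568, -0.421, 0.421]
wrist_force: [-12.8, -1.2, 25.0]
opening: 0.006
time_s: 3.45
eef_pos: [0.6641, 0.1462, 0.1299]
eef_rot: [-0.568, 0.569, -0.421, 0.421]
wrist_force: [-9.4, -0.6, 17.8]
opening: -0.002
```

```bash
python3 -m jog '[[[0,-1,0],[0,0,0],0],[[0,-2,0],[0,0,0],0],[[0,-2,0],[0,0,0],0],[[0,-2,0],[0,0,0],0],[[0,-1,-1],[0,0,0],0],[[0,0,-3],[0,0,0],5],[[0,0,-3],[0,0,0],5],[[0,0,-3],[0,0,0],5],[[0,0,-3],[0,0,0],5],[[0,0,-3],[0,0,0],5],[[0,0,-2],[0,0,0],5],[[0,0,0],[0,0,0],5]]'
python3 go.py 0.477 0.0866 0.1 16.5 0; python3 - <<'E'
from h import *
from bench import imaging
c=imaging.camera("scene"); np.savez("pics/scene2.npz",**c); cv2.imwrite("pics/s2.png",cv2.resize(c["frame"][130:290,190:430,::-1],None,fx=3,fy=3,interpolation=cv2.INTER_CUBIC))
c=imaging.camera("top"); np.savez("pics/top2.npz",**c); P=cloud(c)[155:175,195:215]; z=P[...,2]; print("head z",z[(z>.12)&(z<.15)].round(4)[:12])
E
```

```text
time_s: 4.45
eef_pos: [0.4894, 0.0905, 0.2164]
eef_rot: [0.57, -0.567, 0.415, -0.426]
wrist_force: [-0.1, 1.6, 0.7]
opening: 0.583
t 4.45 tcp [0.489 0.091 0.216] yaw 17.00849323276982 pitch -0.7171879089179385 F [-0.069  1.588  0.685] op 0.5833107757078174 q [-0.053  0.01   1.823 -0.005  1.293  1.223]
shift cm [-0.103 11.62  -1.449] turn [-0.013  0.009  0.01 ]
head z [0.1422 0.1408 0.1413 0.1389 0.1403 0.1381 0.1384 0.1394 0.1414 0.1419
 0.142  0.1417]
```

View pics/s2.png

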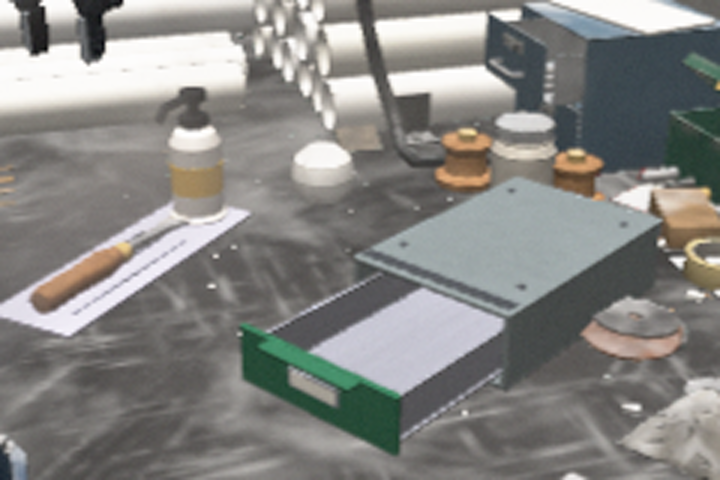

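The pump head is back up at z ≈ 0.140. This view is clear of the arm: panel corners at crop (242,325) and (400,397), cabinet front corners at (357,257) and (517,308), butt at (45,300). I'll triangulate these against the top view and descend for the grasp.

```bash
python3 - <<'E'
from fit import *
t,s=load("top0"),load("scene2")
S=lambda x,y:(190+x/3-.33,130+y/3-.33); T=lambda x,y:(180+x/3.6-.36,150+y/3.6-.36)
for n,a,b in(("panelL",T(510,332),S(242,325)),("panelR",T(733,320),S(400,397)),("cabL",T(498,145),S(357,257)),("cabR",T(718,132),S(517,308)),("butt",T(216,415),S(42,300)),("ferrule",T(180,262),S(125,250)),("tip",T(149,143),S(205,218))): print(n,*tri(t,a,s,b))
P=cloud(s); hs=cv2.cvtColor(s["frame"],cv2.COLOR_RGB2HSV); m=(cv2.inRange(hs,(5,110,50),(22,255,255))>0); m[:210]=0;m[:,:195]=0;m[236:]=0;m[:,232:]=0
X=P[m]; print(m.sum(),X.min(0),X.max(0),np.median(X,0))
E
python3 -m jog '[[[0,3,-0.7],[0,0,0],5],[[-0.1,3,-0.7],[-0.01,0.01,0.01],5],[[0,3,0],[0,0,0],5],[[0,2.5,0],[0,0,0],5],[[0,2.5,0],[0,0,0],5],[[0,1.5,0],[0,0,0],5],[[0,0.5,0],[0,0,0],5],[[0,0,0],[0,0,0],5]]'
python3 go.py 0.477 0.0866 0.008 16.5 0
```

```text
panelL [ 0.4838 -0.1307  0.0544] 0.0006944100759549379
panelR [ 0.4906 -0.2863  0.0557] 0.001325673479886823
cabL [ 0.6143 -0.1247  0.0648] 0.00123206352383788
cabR [ 0.6228 -0.2809  0.0709] 0.007126419409841307
butt [0.4318 0.0762 0.0194] 0.00300404187129832
ferrule [0.5395 0.1046 0.0209] 0.0009764087078270056
tip [0.6364 0.124  0.0162] 0.022551814823827683
4 [0.4828 0.0785 0.0267] [0.4969 0.0858 0.0297] [0.486  0.0835 0.0276]
time_s: 5.22
eef_pos: [0.4958, 0.0878, 0.055]
eef_rot: [0.571, -0.561, 0.417, -0.43]
wrist_force: [-0.3, -0.2, -0.0]
opening: 0.588
t 5.22 tcp [0.496 0.088 0.055] yaw 16.429201187875254 pitch -1.3200117480165834 F [-0.312 -0.246 -0.046] op 0.5883748877488463 q [-0.062  0.25   1.929  0.002  0.939  1.221]
shift cm [-0.446  4.65  -1.947] turn [-0.023 -0.001  0.007]
```

```bash
python3 -m jog '[[[-0.45,1.2,-1],[-0.023,0,0.007],5],[[0,1,-0.9],[0,0,0],5],[[0,1,0],[0,0,0],5],[[0,0.8,0],[0,0,0],5],[[0,0,0],[0,0,0],5]]'
python3 go.py 0.477 0.0866 0.009 16.5 0
```

```text
time_s: 5.63
eef_pos: [0.4803, 0.0873, 0.0148]
eef_rot: [0.567, -0.566, 0.422, -0.424]
wrist_force: [-0.7, -0.3, -0.0]
opening: 0.586
t 5.63 tcp [0.48  0.087 0.015] yaw 16.452714780944486 pitch -0.19060815443937054 F [-0.728 -0.337 -0.036] op 0.5857363414541757 q [-0.064  0.311  1.96   0.     0.867  1.219]
shift cm [-0.031  0.581 -0.337] turn [-0.003 -0.001  0.001]
```

```bash
python3 -m jog '[[[0,0.5,-0.3],[0,0,0],5],[[0,0,0],[0,0,0],5],[[0,0,0],[0,0,0],3],[[0,0,0],[0,0,0],1.5],[[0,0,0],[0,0,0],1.5],[[0,0,0],[0,0,0],1.5],[[0,0,0],[0,0,0],1.5],[[0,0,0],[0,0,0],1.5]]'
python3 go.py 0.477 0.0866 0.009 16.5 0
```

```text
time_s: 6.3
eef_pos: [0.4795, 0.0865, 0.0111]
eef_rot: [0.568, -0.565, 0.421, -0.425]
wrist_force: [-0.4, 0.3, -2.2]
opening: 0.302
t 6.3 tcp [0.479 0.087 0.011] yaw 16.45773459169619 pitch -0.36772147373828107 F [-0.437  0.29  -2.19 ] op 0.3016124464304229 q [-0.066  0.315  1.965  0.     0.855  1.217]
shift cm [-0.079  0.205 -0.239] turn [-0.006 -0.001  0.002]
```

```bash
python3 -m jog '[[[0,-0.7,0],[0,0,0],1.5],[[0,-1,0],[0,0,0],1.5],[[0,-0.8,-0.5],[0,0,0],1.5],[[0,0,-1.5],[0,0,0],1.5],[[0,0,-2],[0,0,0],1.5],[[0,0,-2],[0,0,0],1.5],[[0,0,-2],[0,0,0],1.5],[[0,0,-1.5],[0,0,0],1.5],[[0,-0.5,-0.5],[0,0,0],1.5],[[0,-1.5,0],[0,0,0],1.5],[[0,-2,0],[0,0,0],1.5],[[0,-1,0],[0,0,0],1.5]]'
python3 go.py; python3 - <<'E'
from h import *
from bench import imaging
o=[]
for n,u,v in(("scene",220,205),("top",240,240)):
    c=imaging.camera(n); np.savez(f"pics/{n}3.npz",**c); o.append(cv2.resize(c["frame"][v-75:v+75,u-75:u+75,::-1],(400,400),interpolation=cv2.INTER_CUBIC))
cv2.imwrite("pics/p3.png",np.hstack(o))
E
```

```text
time_s: 7.3
eef_pos: [0.3782, 0.0574, 0.094]
eef_rot: [0.568, -0.565, 0.421, -0.426]
wrist_force: [1.4, -1.1, -1.0]
opening: 0.305
t 7.3 tcp [0.378 0.057 0.094] yaw 16.483129620264553 pitch -0.4630135793420906 F [ 1.38  -1.137 -1.029] op 0.3054580094370469 q [-0.164 -0.084  2.193  0.001  1.024  1.119]
```

View pics/p3.png

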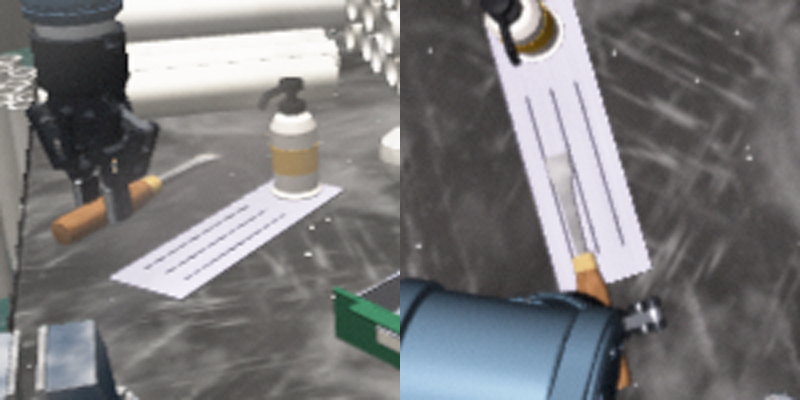

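The chisel is held level and straight. Its tip is at (559,155) in the right half of the picture and (215,157) in the left half. Next I'll get the tip's position in the tool frame.

```bash
python3 - <<'E'
from fit import *
t,s=load("top3"),load("scene3"); o,p,R=tool()
k=400/150
T=lambda x,y:((x-400)/k+165-.3,y/k+165-.3); S=lambda x,y:(x/k+145-.3,y/k+130-.3)
for n,a,b in(("tip",T(559,155),S(214,157)),("ferr",T(585,263),S(152,185)),("butt",T(624,388),S(60,232))):
    X,e=tri(t,a,s,b); print(n,X,e,"tool mm",R.T@(X-p)*1000, "plane", R.T@(plane(t,a,.105)-p)*1000)
print("expect tip z in tool: handle underside y_tool ~", (0.0111-.006)*1000)
E
```

```text
tip [0.5282 0.1017 0.0986] 0.005227581357607164 tool mm [ -0.339   -2.7709 155.249 ] plane [  2.9751  -9.1048 155.9179]
ferr [0.4359 0.073  0.1049] 0.0016077022409181853 tool mm [  0.9335 -10.0498  58.7153] plane [  0.3435 -10.1801  58.1842]
butt [0.3287 0.0385 0.1051] 0.0027490702273826636 tool mm [  3.6408 -11.5256 -53.8859] plane [  4.6225 -11.3736 -52.928 ]
expect tip z in tool: handle underside y_tool ~ 5.1000000000000005
```

```bash
python3 -m jog '[[[0,-2.5,0],[0,0,0],1.5],[[0.5,-2.5,0],[0,0,0],1.5],[[2,-2,0],[0,0,0],1.5],[[2.5,0,-0.7],[0,0,0],1.5],[[2.5,0,-0.7],[0,0,0],1.5],[[2.5,0,-0.7],[0,0.02,0],1.5],[[2.5,0,-0.7],[0,0.04,0],1.5],[[2.5,0,0],[0,0.06,0],1.5],[[2.5,0,0],[0,0.06,0],1.5],[[2.5,0,0],[0,0.05,0],1.5],[[2,0,0],[0,0.02,0],1.5],[[1,0,0],[0,0,0],1.5]]'
python3 go.py 0.3943 -0.2127 0.17 2.3 17
```

```text
time_s: 8.4
eef_pos: [0.3985, -0.182, 0.1645]
eef_rot: [0.51, -0.506, 0.489, -0.495]
wrist_force: [0.2, 0.0, -2.1]
opening: 0.304
t 8.4 tcp [ 0.398 -0.182  0.164] yaw 1.8605165519523796 pitch -0.5991934518955027 F [ 0.213  0.036 -2.136] op 0.3040812934385669 q [-0.706 -0.067  2.011  0.007  1.189  0.83 ]
shift cm [ 3.054 -0.553 -0.51 ] turn [-0.307 -0.008 -0.   ]
```

```bash
python3 -m jog '[[[1,-0.5,-0.2],[-0.05,0,0],1.5],[[1,0,0],[-0.07,0,0],1.5],[[0.8,0,0],[-0.08,0,0],1.5],[[0.2,0,0],[-0.07,0,0],1.5],[[0,0,0],[-0.03,0,0],1.5],[[0,0,0],[0,0,0],1.5]]'
python3 go.py 0.3943 -0.2127 0.1047 2.3 17
```

```text
time_s: 8.9
eef_pos: [0.3954, -0.2142, 0.1669]
eef_rot: [-0.425, 0.579, -0.562, 0.411]
wrist_force: [-0.0, 1.1, -1.3]
opening: 0.301
t 8.9 tcp [ 0.395 -0.214  0.167] yaw 1.799456022950905 pitch 17.53019546662895 F [-0.028  1.105 -1.332] op 0.3013063862151965 q [-0.629  0.179  1.78  -0.186  1.431  0.96 ]
shift cm [-0.142  5.958  1.777] turn [ 0.009 -0.008 -0.004]
```

```bash
python3 -m jog '[[[0,1.5,0.5],[0.01,-0.008,0],1.5],[[-0.1,1.5,0.5],[0,0,0],1.5],[[0,1.5,0.4],[0,0,0],1.5],[[0,1.2,0.3],[0,0,0],1.5],[[0,0,0],[0,0,0],1.5]]'
python3 go.py 0.3943 -0.2127 0.1047 2.3 17; python3 - <<'E'
from h import *
from bench import imaging
o=[]
for n,u,v in(("scene",310,225),("top",345,220)):
    c=imaging.camera(n); np.savez(f"pics/{n}4.npz",**c); o.append(cv2.resize(c["frame"][v-75:v+75,u-75:u+75,::-1],(400,400),interpolation=cv2.INTER_CUBIC))
cv2.imwrite("pics/p4.png",np.hstack(o))
E
```

```text
time_s: 9.32
eef_pos: [0.3955, -0.2101, 0.104]
eef_rot: [-0.434, 0.578, -0.556, 0.411]
wrist_force: [-0.7, 0.1, -1.7]
opening: 0.306
t 9.32 tcp [ 0.396 -0.21   0.104] yaw 2.673916862168893 pitch 16.608494222382298 F [-0.74   0.142 -1.707] op 0.30619359754978587 q [-0.628  0.255  1.831 -0.181  1.293  0.967]
shift cm [ 0.257 -0.033 -0.148] turn [-0.007  0.006 -0.005]
```

View pics/p4.png

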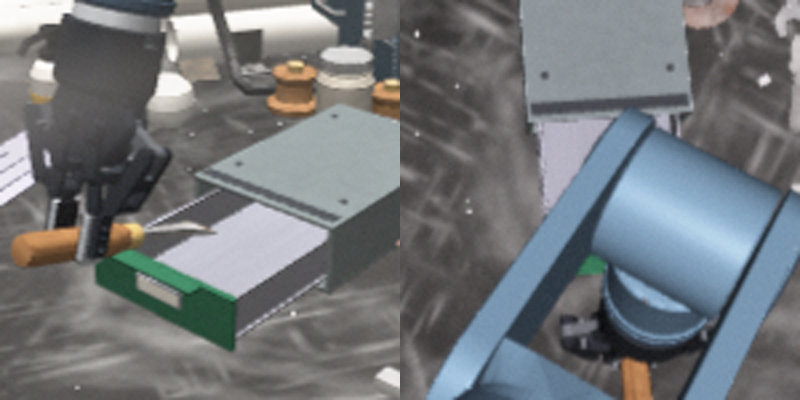

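The blade is over the open drawer, with its tip at left-half (212,231), clear of the panel. I'll compare that with the predicted tip pixel, then slide in along the tool z axis.

```bash
cat > dr.py <<'E'
from h import *
np.set_printoptions(precision=1,suppress=True)
a=np.radians(2.98); D=np.array([[np.cos(a),np.sin(a),0],[-np.sin(a),np.cos(a),0],[0,0,1]]); O=np.array([.729,-.1953,0])
F=O-D[0]*.125+[0,0,.012]
o,p,R=tool()
for n,v in dict(tip_under=(0,-5,155.5),tip_top=(0,-13,155.5),hstart_top=(2,-22,55.5),butt_under=(3,5,-54.5),butt_top=(3,-22,-54.5),grasp=(0,-19,0)).items(): print(n,D@(p+R@np.array(v)/1000-F)*1000)
E
python3 dr.py; python3 - <<'E'
from h import *
s=load("scene4"); o,p,R=tool(); print(proj(s,p+R@[.0,-.009,.1555]),"seen 314.2 236.3"); print(proj(s,p+R@[.003,-.0085,-.0545]),"butt seen", 235+18/2.667,150+249/2.667)
E
python3 -m jog '[[[0.25,0,1],[0,0,0],1.5],[[0,0,1],[0,0,0],1.5],[[0,0,1],[0,0,0],1.5],[[0,0,1],[0,0,0],1.5],[[0,0,0],[0,0,0],1.5]]'; python3 dr.py; python3 go.py
```

```text
tip_under [-57.3   0.6  54.6]
tip_top [-55.    0.6  62.3]
hstart_top [-148.3   -0.9   99.4]
butt_under [-261.5   -1.1  104.7]
butt_top [-253.8   -1.3  130.6]
grasp [-202.4    1.4  112.3]
[313.09334523 232.85754376] seen 314.2 236.3
[242.59888683 243.84214613] butt seen 241.74915635545557 243.36332958380203
time_s: 9.83
eef_pos: [0.4418, -0.2133, 0.0976]
eef_rot: [-0.435, 0.577, -0.552, 0.416]
wrist_force: [-0.7, -0.2, -1.5]
opening: 0.305
tip_under [-11.9  -4.2  47.4]
tip_top [-9.7 -4.2 55.1]
hstart_top [-103.3   -5.5   91.4]
butt_under [-216.5   -5.7   95.8]
butt_top [-209.    -5.7  121.8]
grasp [-157.4   -3.1  103.8]
t 9.83 tcp [ 0.442 -0.213  0.098] yaw 2.5555536358648565 pitch 16.057227365123914 F [-0.736 -0.166 -1.453] op 0.3047551697518135 q [-0.585  0.343  1.729 -0.17   1.302  1.006]
```

```bash
python3 -m jog '[[[-0.2,0.5,0.2],[-0.01,-0.003,0],1.5],[[0,0.5,0.2],[-0.008,0,0],1.5],[[0,0.15,0.8],[0,0,0],1.5],[[0,0.15,0.8],[0,0,0],1.5],[[0,0,0],[0,0,0],1.5]]'; python3 dr.py; python3 go.py
```

```text
time_s: 10.25
eef_pos: [0.4593, -0.2099, 0.077]
eef_rot: [-0.43, 0.583, -0.555, 0.409]
wrist_force: [-0.6, 0.3, -1.7]
opening: 0.304
tip_under [ 4.9 -1.  23.7]
tip_top [ 7.3 -1.  31.3]
hstart_top [-85.6  -2.8  69.6]
butt_under [-198.6   -3.4   76.4]
butt_top [-190.6   -3.5  102.1]
grasp [-139.5   -0.6   83.1]
t 10.25 tcp [ 0.459 -0.21   0.077] yaw 2.821028312122285 pitch 17.22800528936047 F [-0.638  0.302 -1.72 ] op 0.3039234123107756 q [-0.556  0.416  1.682 -0.175  1.298  1.034]
```

```bash
python3 -m jog '[[[0,-0.5,0.6],[0,0,0],1.5],[[0,-0.4,0.6],[0,0,0],1.5],[[0,0,0],[0,0,0],1.5]]'; python3 dr.py; python3 -m jog '[[[0,0,0.7],[0,0,0],1.5],[[0,0,0.7],[0,0,0],1.5],[[0,0,0],[0,0,0],1.5]]'; python3 dr.py;python3 go.py
```

```text
time_s: 10.5
eef_pos: [0.4745, -0.2089, 0.0817]
eef_rot: [-0.43, 0.583, -0.556, 0.408]
wrist_force: [-0.0, -0.8, -1.7]
opening: 0.302
tip_under [20.1 -0.7 28.2]
tip_top [22.5 -0.7 35.9]
hstart_top [-70.3  -2.5  74.2]
butt_under [-183.4   -3.2   81.2]
butt_top [-175.3   -3.3  107. ]
grasp [-124.2   -0.4   87.9]
time_s: 10.75
eef_pos: [0.4899, -0.2086, 0.0782]
eef_rot: [-0.43, 0.583, -0.555, 0.409]
wrist_force: [0.0, 0.2, -2.3]
opening: 0.303
tip_under [35.6 -1.3 25. ]
tip_top [38.  -1.3 32.6]
hstart_top [-54.9  -3.   70.8]
butt_under [-168.    -3.7   77.5]
butt_top [-160.    -3.7  103.3]
grasp [-108.8   -0.9   84.3]
t 10.75 tcp [ 0.49  -0.209  0.078] yaw 2.8141063843794605 pitch 17.210091410978652 F [ 0.004  0.161 -2.265] op 0.3032027360724903 q [-0.528  0.467  1.604 -0.166  1.328  1.055]
```

```bash
python3 -m jog '[[[0,0.1,0.8],[0,0,0],1.5],[[0,0.1,0.8],[0,0,0],1.5],[[0,0.1,0.8],[0,0,0],1.5],[[0,0,0],[0,0,0],1.5]]'; python3 dr.py; python3 -m jog '[[[0,0.1,0.8],[0,0,0],1.5],[[0,0.1,0.8],[0,0,0],1.5],[[0,0,0],[0,0,0],1.5]]'; python3 dr.py;python3 go.py
```

```text
time_s: 11.08
eef_pos: [0.5144, -0.2074, 0.0672]
eef_rot: [-0.43, 0.583, -0.555, 0.409]
wrist_force: [-0.6, 0.5, -1.8]
opening: 0.307
tip_under [60.1 -1.5 14. ]
tip_top [62.5 -1.5 21.6]
hstart_top [-30.4  -3.2  59.8]
butt_under [-143.5   -3.8   66.5]
butt_top [-135.5   -3.8   92.3]
grasp [-84.3  -1.   73.3]
time_s: 11.33
eef_pos: [0.5305, -0.2064, 0.0592]
eef_rot: [-0.43, 0.583, -0.556, 0.409]
wrist_force: [0.1, -0.8, -2.0]
opening: 0.303
tip_under [76.2 -1.2  5.9]
tip_top [78.6 -1.2 13.6]
hstart_top [-14.3  -3.   51.8]
butt_under [-127.3   -3.6   58.6]
butt_top [-119.3   -3.7   84.4]
grasp [-68.2  -0.8  65.4]
t 11.33 tcp [ 0.531 -0.206  0.059] yaw 2.8151460424295305 pitch 17.236043663269893 F [ 0.053 -0.82  -2.03 ] op 0.3034181913497515 q [-0.493  0.564  1.502 -0.157  1.338  1.085]
```

```bash
python3 -m jog '[[[0,-0.1,0.85],[0.005,0,0],1.5],[[0,-0.1,0.85],[0.015,0,0],1.5],[[0,0,0],[0,0,0],1.5]]'; python3 dr.py;python3 go.py; python3 - <<'E'
from h import *
from bench import imaging
o=[]
for n,u,v in(("scene",310,225),("top",345,220)):
    c=imaging.camera(n); np.savez(f"pics/{n}5.npz",**c); o.append(cv2.resize(c["frame"][v-75:v+75,u-75:u+75,::-1],(400,400),interpolation=cv2.INTER_CUBIC))
cv2.imwrite("pics/p5.png",np.hstack(o))
E
```

```text
time_s: 11.58
eef_pos: [0.549, -0.2053, 0.0552]
eef_rot: [-0.436, 0.578, -0.551, 0.414]
wrist_force: [0.5, -0.5, -1.8]
opening: 0.303
tip_under [95.6 -1.1  5.1]
tip_top [97.8 -1.1 12.8]
hstart_top [ 4.1 -2.9 49.1]
butt_under [-109.    -3.5   53.5]
butt_top [-101.6   -3.6   79.4]
grasp [-50.   -0.7  61.5]
t 11.58 tcp [ 0.549 -0.205  0.055] yaw 2.833158050283156 pitch 16.022960606479945 F [ 0.487 -0.535 -1.846] op 0.3027555359487185 q [-0.484  0.588  1.47  -0.143  1.33   1.089]
```

View pics/p5.png

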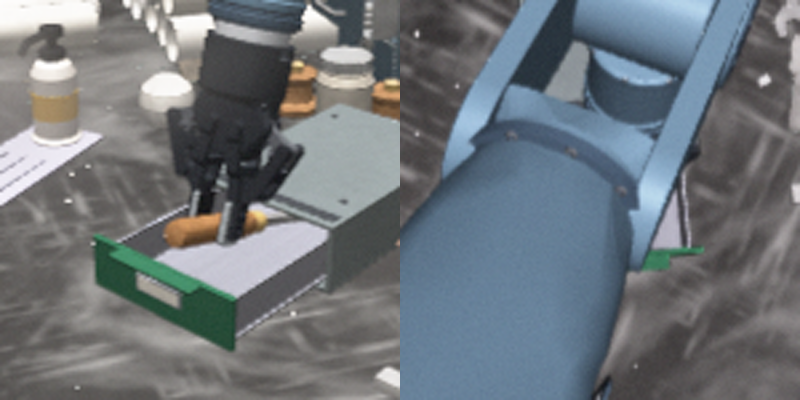

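The butt is just inside the front panel, at left-half (178,235), and the drawer hasn't moved. I'll lower and level the chisel in two stages.

```bash
python3 -m jog '[[[0,0.52,0.17],[0.035,0,0],1.5],[[0,0.52,0.17],[0.035,0,0],1.5],[[0,0.5,0.15],[0.035,0,0],1.5],[[0,0.5,0.15],[0.035,0,0],1.5],[[0,0,0],[0,0,0],1.5]]'; python3 dr.py;python3 go.py
```

```text
time_s: 12.1
eef_pos: [0.5493, -0.2053, 0.0342]
eef_rot: [-0.476, 0.546, -0.52, 0.453]
wrist_force: [-0.9, -0.3, -2.9]
opening: 0.305
tip_under [99.7 -1.1  6.1]
tip_top [100.8  -1.1  14. ]
hstart_top [ 3.  -2.8 36.5]
butt_under [-109.7   -3.5   24.6]
butt_top [-106.    -3.5   51.4]
grasp [-52.4  -0.7  41. ]
t 12.1 tcp [ 0.549 -0.205  0.034] yaw 2.8279755247355136 pitch 7.78998496703996 F [-0.925 -0.324 -2.932] op 0.3046811595091216 q [-0.52   0.529  1.591 -0.08   1.138  1.039]
```

```bash
python3 -m jog '[[[0,0.37,0.12],[0.034,0,0],1.5],[[0,0.37,0.11],[0.034,0,0],1.5],[[0,0.37,0.1],[0.034,0,0],1.5],[[0,0,0],[0,0,0],1.5]]'; python3 dr.py;python3 -m jog '[[[0,0.3,0.08],[0.03,0,0],1.5],[[0,0.1,0],[0,0,0],1.5],[[0,0,0],[0,0,0],1.5]]'; python3 dr.py; python3 go.py
```

```text
time_s: 12.43
eef_pos: [0.5509, -0.2056, 0.0241]
eef_rot: [-0.504, 0.52, -0.496, 0.479]
wrist_force: [-0.1, -0.5, -2.1]
opening: 0.303
tip_under [102.2  -1.6  11.9]
tip_top [102.5  -1.6  19.9]
hstart_top [ 2.8 -3.3 32.2]
butt_under [-108.    -3.9    8.9]
butt_top [-107.1   -3.9   35.9]
grasp [-52.7  -1.1  31.1]
time_s: 12.68
eef_pos: [0.5516, -0.2062, 0.0216]
eef_rot: [-0.51, 0.514, -0.489, 0.486]
wrist_force: [0.7, -0.1, -1.7]
opening: 0.303
tip_under [102.8  -2.2  13.6]
tip_top [102.9  -2.2  21.6]
hstart_top [ 2.9 -3.8 31.2]
butt_under [-107.2   -4.4    4.9]
butt_top [-107.1   -4.4   31.9]
grasp [-52.6  -1.6  28.6]
t 12.68 tcp [ 0.552 -0.206  0.022] yaw 2.7723653371762933 pitch 0.3744320384302489 F [ 0.653 -0.116 -1.676] op 0.3030252646679576 q [-0.557  0.481  1.69  -0.004  0.976  0.968]
```

```bash
python3 -m jog '[[[0,0.3,0],[0,0,0],1.5],[[0,0.15,0],[0,0,0],1.5],[[0,0,0],[0,0,0],1.5]]'; python3 -m jog '[[[0,0.15,0],[0,0,0],1.5],[[0,0,0],[0,0,0],1.5]]'; python3 dr.py
```

```text
time_s: 12.93
eef_pos: [0.5526, -0.2065, 0.0177]
eef_rot: [-0.51, 0.514, -0.49, 0.486]
wrist_force: [-1.1, -0.4, -1.9]
opening: 0.304
time_s: 13.1
eef_pos: [0.5534, -0.2068, 0.0171]
eef_rot: [-0.51, 0.515, -0.489, 0.486]
wrist_force: [-1.8, 0.5, -0.3]
opening: 0.303
tip_under [104.6  -2.7   8.8]
tip_top [104.6  -2.7  16.8]
hstart_top [ 4.7 -4.4 26.6]
butt_under [-105.5   -5.2    0.5]
butt_top [-105.3   -5.2   27.5]
grasp [-50.8  -2.3  24.1]
```

Contact: the wrist is no longer carrying the chisel's weight. I'll release it with the drawer open, lift straight up, and look.

```bash
python3 -m jog '[[[0,0,0],[0,0,0],3],[[0,0,0],[0,0,0],4],[[0,0,0],[0,0,0],5],[[0,0,0],[0,0,0],5],[[0,-0.5,0],[0,0,0],5],[[0,-1,0],[0,0,0],5],[[0,-2,0],[0,0,0],5],[[0,-3,0],[0,0,0],5],[[0,-3,0],[0,0,0],5],[[0,-3,-1],[0,0,0],5],[[0,-2,-3],[0,0,0],5],[[0,0,-3],[0,0,0],5]]'; python3 -m jog '[[[0,0,-3],[0,0,0],2],[[0,0,-3],[0,0,0],0],[[0,0,-3],[0,0,0],0],[[0,0,-2],[0,0,0],0],[[0,0,-1],[0,0,0],0],[[0,0,0],[0,0,0],0]]';python3 go.py; python3 - <<'E'
from h import *
from bench import imaging
o=[]
for n,u,v in(("scene",310,225),("top",345,220)):
    c=imaging.camera(n); np.savez(f"pics/{n}6.npz",**c); o.append(cv2.resize(c["frame"][v-75:v+75,u-75:u+75,::-1],(400,400),interpolation=cv2.INTER_CUBIC))
cv2.imwrite("pics/p6.png",np.hstack(o))
E
```

```text
time_s: 14.1
eef_pos: [0.4868, -0.2102, 0.1734]
eef_rot: [-0.511, 0.515, -0.488, 0.486]
wrist_force: [-0.6, -0.3, 0.3]
opening: 0.585
time_s: 14.6
eef_pos: [0.3602, -0.2174, 0.1824]
eef_rot: [-0.51, 0.516, -0.483, 0.491]
wrist_force: [-0.1, -0.8, 0.8]
opening: -0.0
t 14.6 tcp [ 0.36  -0.217  0.182] yaw 2.9769519479142548 pitch -0.11488735978223286 F [-0.123 -0.817  0.793] op -0.00031440169168640435 q [-0.821 -0.135  2.033 -0.008  1.232  0.7  ]
```

View pics/p6.png

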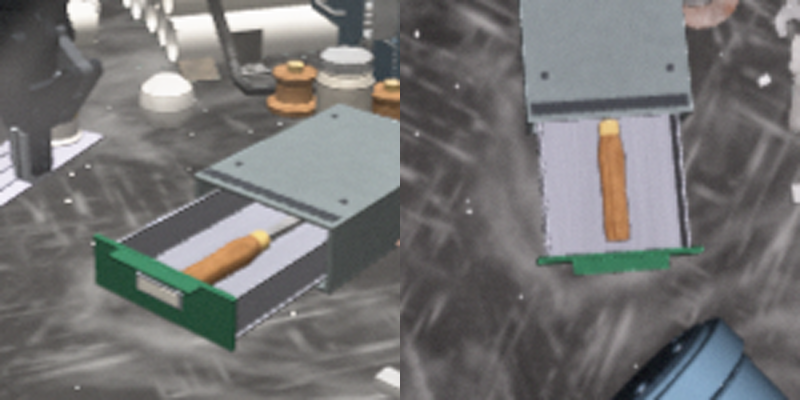

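The chisel lies flat on the drawer floor. In the right half its butt is at (618,240), just inside the panel's inner face at row ~250, and it is well centred. Before lowering to push the drawer shut, I'll check clearance to the vise.

```bash
python3 - <<'E'
from fit import *
t=load("top6"); P=cloud(t); hsv=cv2.cvtColor(t["frame"],cv2.COLOR_RGB2HSV)
s=load("scene0"); Q=cloud(s)
m=(P[...,2]>.02)&(P[...,2]<.14)&(P[...,0]>.1)&(P[...,0]<.45)&(P[...,1]<-.0)&(P[...,1]>-.35); print("top>2cm, x max",np.percentile(P[m][:,0],[50,95,99.5]) if m.any() else None)
Q=Q[280:325,130:205].reshape(-1,3); Q=Q[(Q[:,2]>.02)&(Q[:,2]<.2)]; print("vise",Q.min(0),Q.max(0)) if len(Q) else 0
# chisel in drawer frame
a=np.radians(2.98); d=np.array([np.cos(a),np.sin(a)]); n=np.array([-d[1],d[0]])
m=(cv2.inRange(hsv,(5,90,60),(28,255,255))>0); m[:208]=0;m[240:]=0;m[:,:330]=0;m[:,:]&=True; m[:,380:]=0; m=largest(m)
c,w,b=rect(m,t,.035); F=np.array([.729,-.1953])-d*.125; L=longdir(b)
print("handle",w,"z",np.median(P[m][:,2]),[( ((q-F)@d).round(4),((q-F)@n).round(4)) for q in b],"yaw rel",np.degrees(np.arctan2(L[1],L[0]))-2.98)
E
python3 go.py 0.415 -0.2115 0.04 3 0
```

```text
top>2cm, x max [0.2517 0.2887 0.3007]
vise [ 0.1661 -0.1853  0.02  ] [ 0.2906 -0.0499  0.0923]
handle (0.06862091273069382, 0.02155444771051407) z 0.03608754475153054 [(np.float64(-0.1012), np.float64(0.0092)), (np.float64(-0.1009), np.float64(-0.0123)), (np.float64(-0.0323), np.float64(-0.0112)), (np.float64(-0.0326), np.float64(0.0104))] yaw rel 0.9428575
t 14.7 tcp [ 0.362 -0.218  0.183] yaw 3.0028017481979985 pitch -0.1855221364514073 F [ 0.426  0.612 -0.826] op 0.0038701434709620002 q [-0.819 -0.132  2.03  -0.007  1.231  0.702]
shift cm [-0.55  14.271  5.282] turn [-0.003  0.     0.014]
```

```bash
python3 -m jog '[[[-0.3,0,2],[0,0,0.01],0],[[-0.2,0,2],[0,0,0],0],[[0,2,1],[0,0,0],0],[[0,3,0],[0,0,0],0],[[0,3,0],[0,0,0],0],[[0,3,0],[0,0,0],0],[[0,2,0],[0,0,0],0],[[0,1,0],[0,0,0],0],[[0,0,0],[0,0,0],0]]'; python3 go.py 0.45 -0.2095 0.04 3 0
```

```text
time_s: 15.45
eef_pos: [0.4286, -0.2131, 0.0418]
eef_rot: [0.515, -0.513, 0.478, -0.492]
wrist_force: [-0.8, 0.3, -0.5]
opening: -0.0
t 15.45 tcp [ 0.429 -0.213  0.042] yaw 3.297895882823741 pitch -0.8965963081695587 F [-0.828  0.322 -0.52 ] op -0.0002951964841055078 q [-0.711  0.229  1.992  0.002  0.9    0.801]
shift cm [-0.237  0.206  2.157] turn [-0.016  0.005  0.013]
```

```bash
python3 -m jog '[[[-0.2,0.2,0.7],[-0.015,0.005,0.01],0],[[0,0,0.8],[0,0,0],0],[[0,0,0.8],[0,0,0],0],[[0,0,0.8],[0,0,0],0],[[0,0,0.8],[0,0,0],0],[[0,0,0.8],[0,0,0],0],[[0,0,0.8],[0,0,0],0]]'; python3 go.py 0.585 -0.2028 0.04 3 0;  python3 -m jog '[[[0,0,0.8],[0,0,0],0],[[0,0,0.8],[0,0,0],0],[[0,0,0.8],[0,0,0],0],[[0,0,0.8],[0,0,0],0],[[0,0,0.8],[0,0,0],0],[[0,0,0.8],[0,0,0],0]]'; python3 go.py 0.585 -0.2028 0.04 3 0
```

```text
time_s: 16.03
eef_pos: [0.4883, -0.207, 0.0402]
eef_rot: [-0.512, 0.515, -0.486, 0.486]
wrist_force: [-3.2, -1.3, -2.5]
opening: 0.001
t 16.03 tcp [ 0.488 -0.207  0.04 ] yaw 3.176742867687609 pitch 0.17737265129372468 F [-3.186 -1.312 -2.534] op 0.0006174188831926965 q [-0.623  0.343  1.844 -0.004  0.956  0.895]
shift cm [ 0.114 -0.006  9.683] turn [0.003 0.003 0.002]
time_s: 16.53
eef_pos: [0.541, -0.2042, 0.0402]
eef_rot: [-0.512, 0.515, -0.486, 0.486]
wrist_force: [-3.2, -0.5, -1.6]
opening: 0.001
t 16.53 tcp [ 0.541 -0.204  0.04 ] yaw 3.1750449842827817 pitch 0.22101797153252775 F [-3.243 -0.543 -1.641] op 0.0009585006631131202 q [-0.564  0.43   1.718 -0.005  0.995  0.954]
shift cm [0.101 0.008 4.402] turn [0.004 0.003 0.002]
```

```bash
python3 -m jog '[[[0,0,0.8],[0,0,0],0],[[0,0,0.8],[0,0,0],0],[[0,0,0.8],[0,0,0],0],[[0,0,0.6],[0,0,0],0]]'; python3 -m jog '[[[0,0,0.5],[0,0,0],0],[[0,0,0.4],[0,0,0],0]]'; python3 -m jog '[[[0,0,0.4],[0,0,0],0],[[0,0,0.4],[0,0,0],0]]';  python3 -m jog '[[[0,0,0.4],[0,0,0],0]]'; python3 -m jog '[[[0,0,0.4],[0,0,0],0]]'
```

```text
time_s: 16.87
eef_pos: [0.5748, -0.2024, 0.0403]
eef_rot: [-0.512, 0.515, -0.486, 0.486]
wrist_force: [-2.3, -0.3, 0.4]
opening: -0.002
time_s: 17.03
eef_pos: [0.5854, -0.2018, 0.0403]
eef_rot: [-0.512, 0.515, -0.486, 0.486]
wrist_force: [-13.2, -2.9, 3.1]
opening: 0.004
time_s: 17.2
eef_pos: [0.5852, -0.2018, 0.0399]
eef_rot: [-0.508, 0.52, -0.491, 0.479]
wrist_force: [-24.6, -1.3, 18.3]
opening: -0.001
time_s: 17.28
eef_pos: [0.585, -0.2017, 0.0401]
eef_rot: [-0.506, 0.523, -0.494, 0.476]
wrist_force: [-21.8, -1.2, 15.8]
opening: -0.002
time_s: 17.37
eef_pos: [0.5849, -0.2017, 0.0403]
eef_rot: [-0.504, 0.525, -0.497, 0.473]
wrist_force: [-20.5, -1.1, 13.9]
opening: -0.001
```

Hard stop at x = 0.585, which is the predicted shut position. Backing off and checking.

```bash
python3 -m jog '[[[0,0,-1],[0,0,0],0],[[0,0,-2],[0,0,0],0],[[0,0,-3],[0,0,0],0],[[0,0,-3],[0,0,0],0],[[0,-2,-2],[0,0,0],0],[[0,-3,-2],[0,0,0],0],[[0,-3,-2],[0,0,0],0],[[0,-3,-2],[0,0,0],0],[[0,-3,0],[0,0,0],0],[[0,0,0],[0,0,0],0],[[0,0,0],[0,0,0],0]]';python3 go.py; python3 - <<'E'
from fit import *
from bench import imaging
im=[]
for n in("scene","top"):
    c=imaging.camera(n); np.savez(f"pics/{n}7.npz",**c); im.append(c)
a=np.radians(2.98); d=np.array([np.cos(a),np.sin(a)])
t=im[1]; hsv=cv2.cvtColor(t["frame"],cv2.COLOR_RGB2HSV); m=cv2.inRange(hsv,(50,100,30),(90,255,200))>0; m[:170]=0;m[250:]=0;m[:,:300]=0;m[:,400:]=0
c,w,b=rect(largest(m),t,.058); x=(b-np.array([.729,-.1953]))@d*1000; print("green x in cabinet mm",x.min(),x.max(),"(shut: lip front -133)")
f0,f1=load("top0")["frame"].astype(int),t["frame"].astype(int)
for n,(u0,v0,u1,v1) in dict(stone=(215,110,248,142),square=(412,185,460,225)).items(): print(n,np.abs(f0-f1)[v0:v1,u0:u1].mean())
o=[cv2.resize(k["frame"][:,:,::-1][90:290,180:460],(400,286)) for k in im]; cv2.imwrite("pics/p7.png",np.hstack(o))
E
```

```text
time_s: 18.28
eef_pos: [0.421, -0.2125, 0.1974]
eef_rot: [-0.506, 0.522, -0.492, 0.479]
wrist_force: [0.4, 0.3, -0.3]
opening: -0.003
t 18.28 tcp [ 0.421 -0.213  0.197] yaw 3.2730112926179786 pitch 1.5957834056355695 F [ 0.393  0.291 -0.278] op -0.00294309373916594 q [-0.706 -0.002  1.877 -0.021  1.286  0.814]
green x in cabinet mm -132.36995811766067 -114.07724578932418 (shut: lip front -133)
stone 1.4236111111111112
square 1.8055555555555556
```

View pics/p7.png

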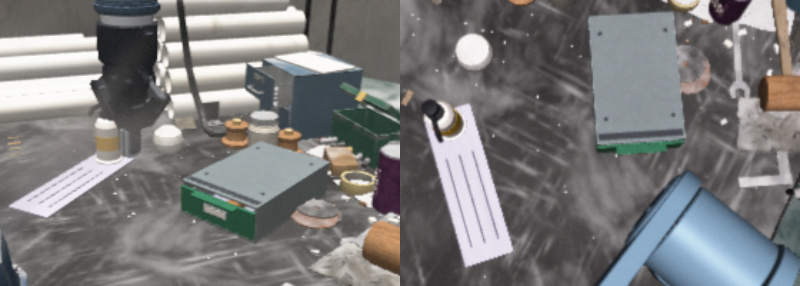

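The drawer is shut: the lip front measures −132.4 mm against −133 mm expected. The plate is empty, the pump is up, the bystanders haven't moved, and the arm is clear. Handing in.

```bash
python3 -c "
from bench import ctrl
print(ctrl.hand_in())"
```

```text
the job is handed in; nothing more can be done
None
```

The chisel is in the drawer and the drawer is shut. I handed in at about 18 s on the robot's clock, well under the 67 s limit.

- **Pump:** I pressed the head until it stopped, with the fingertips at 0.130 m and about 20 N. Depth readings afterwards put the head back at about 0.140 m.
- **Chisel:** It went in blade first at a tilt of about 17°, under the cabinet top, and I levelled it onto the drawer floor. I let go with the drawer still open. The picture then showed it flat and inside, with the handle at the front.
- **Drawer:** I pushed on the front until it hit a hard stop at about 25 N. The lip front then measured −132.4 mm in the cabinet frame, against −133 mm when shut.
- **Other things:** The stone cap and steel square look unchanged against the first picture. The arm is clear, with the wrist force near zero.

**Checks that disagreed:**
- With the chisel tilted, its blade tip appeared about 3 px lower in the image than I predicted, probably from a slight tilt in the grip. I allowed for it.
- Triangulating the tip on the plate left a 22 mm error, so I didn't use that point.
- With the drawer shut, a sliver of orange shows above its front. I took this to be the handle seen through the 4 mm gap and didn't check further.

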